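# Open the glass-eye case

### The job

Two spring-lidded cases of glass eyes stand on the workshop bench. Press the release tab of the wider one so that its lid springs up, then push that lid right over until it rests fully open. Do not touch the eyes inside, and leave the narrower case shut and the loose things on the bench where they are.

Things in the scene. Friction and masses are not known exactly. Their poses are not given: they have to be found in the camera images.
- wide_case: Case to open, fixed: grey metal body 130 (x) x 180 (y) x 55 mm, 4 mm walls. Origin: centre of its underside, z up. Front (tab) at -x, lid hinge along y on the far (+x) upper rim. Lid: lighter grey, 8 mm thick, underside 55 mm up, x = -65 to +65 mm when shut; a lip in the middle of its front, 34 wide, 5 thick, reaches on to x = -71 under the tab's hook (top 67 mm up, x = -75 to -67).
- wide_lid (a joint): Hinge of the wide case's lid, rad: 0 shut, 1.9 fully open at its stop (19 degrees past upright). Released, a spring leaf lifts it within a second to about 0.75 and no farther; from there it must be pushed up and over, with about 1 N along the arc of its edge. Its weight (about 0.14 kg) brings it back if let go before upright, and lays it on the open stop from beyond 1.7.
- wide_tab (a joint): Angle of the wide case's release tab, rad: 0 at rest, 0.3 pressed to its stop. Pressed down at its press point, it lets go of the lid at about 0.12 to 0.15 (about 5 mm of travel, 3 to 6 N; 10 mm to the stop). A spring brings it back when released.
- wide_press (a point): Where to press, straight down: on the top face of the wide case's steel release tab, a horizontal plate 44 (x) x 36 (y) x 5 mm that stands out from the front; at rest x = -104, y = 0, z = +45 mm in the case's frame, 14 mm from the plate's free end. Pressed, the tab's hook leans about 10 mm towards -x.
- wide_edge (a point): Middle of the front edge of the wide lid's lip, on the lid's underside, 136 mm from the hinge; it moves with the lid.
- wide_hinge (a point): Point on the wide lid's hinge axis at mid width, fixed: x = +65, y = 0, z = +55 mm in the case's frame. The lid turns about the case's y axis; its edge rises and goes over to +x.
- wide_eyes: White insert with rows of amber glass eyes (18 mm) that fills the wide case's inside; tops of the eyes 40 mm above the bench; origin at the case's origin. Not to be touched.
- narrow_case: A second case, to be left shut, fixed: the same materials, depth, height, tab and lid, but only 110 mm wide (y). Its front, with the tab, faces its own -x, hinge at +x. Origin: centre of its underside.
- narrow_lid (a joint): Hinge of the narrow case's lid, rad: 0 shut; to stay shut.
- narrow_tab (a joint): Angle of the narrow case's release tab, rad: 0 at rest, 0.3 pressed; to be left alone.
- glue: loose white screw-top jar, 40 mm across, 85 mm tall, standing; origin at the centre of its foot
- paint_pot: loose small amber jar, 36 mm across, 50 mm tall, standing; origin at the centre of its foot
- tape: loose roll of tan tape lying flat, 90 mm across, 24 mm tall; origin at the centre of its underside
- brush: loose brush lying along its own x axis; origin near its middle
- modeller: loose modelling spatula, 170 mm long, lying along its own x axis; origin near its middle
- squirrel_form: loose white foam animal form, standing on a plywood base 150 x 100 mm, 135 mm tall in all; origin at the centre of the base's underside
- base_board: loose plywood board, 160 (its x) x 110 x 18 mm, lying flat; origin at the centre of its underside

How it is judged:
By the outcome, as a careful person would: the job done as asked, in the order asked, and still so for the second after the job is handed in, with the robot touching nothing.
It also fails if it takes over 48 s, if anything falls off the work surface, if the arm or the gripper's body presses on something with over 40 N, if the wrist force passes 120 N, or if a joint passes its speed limit or range.

### The arm

A 6-joint arm with a two-finger parallel gripper is mounted at the origin on the work surface. World frame = base frame: x ahead of the robot, y to its left, z up, the work surface at z = 0. Lengths are in m, angles in rad, forces in N, time in s.
With the tool pointing down it reaches from about 0.375 to 0.925 m from the base axis. Payload 5.7 kg.
Tool frame: the origin (TCP) lies midway between the tips of the shut fingers; the grasp point (between the pads) lies 19 mm behind it; z points along the fingers, y is the line along which they close (so a half turn about z gives the same grasp; the last joint's range is limited). The gripper opens to 85 mm and grips with 20 to 120 N. Pads are 22 mm wide; open, the fingers measure 114 mm over their backs; the gripper's body (76 mm by 85 mm) begins 54 mm behind the grasp point. The pads swing forward as they close: fully open they stand 13 mm farther back than shut.
Start: joints at [-0.115, 0.359, 1.51, -0, 1.272, -0.115], TCP at [0.6, -0, 0.231] pointing down, gripper open.
Joint ranges: [-2.97, 2.97], [-1.01, 2.36], [0.21, 2.38], [-0.96, 4.11], [0.2, 2.71], [-2.98, 2.98]. Speed limits (rad/s): [2.39, 2.39, 3.14, 3.14, 3.14, 3.14].

### API

Orientations are given as a unit quaternion [w, x, y, z].
In Python, from bench import * gives the robot as it stands.
- The arm moves only by the tool servo_tool, never from a script. Its argument "deltas" is a list that holds one entry, the list of rows, each a list of 7 numbers: the turn, a rotation vector about the tool's x, y, z in degrees, then the shift along the tool's x, y, z in cm, then the opening, from -1 (shut) to 1 (fully open). A call has 1 to 12 rows; each row shifts and turns the commanded pose from where the row before left it, along the tool's axes as they then stand; what a row does not reach is not made up. A row lasts 1/12 s, in which the tool goes at most 41.7 mm and 7.16 degrees, less where a joint would pass 70% of its speed; a pose out of reach is approached as far as the arm can. A call is refused whole if a number of a shift passes 4.17 or a number of a turn 7.16, either way. A call with a gripper value outside its range is refused whole. The fingers move at their own pace and stop on an object; the grip force is fixed at half the most. Time passes only in rows, so rows that do not move let the fingers close. It gives the time, the measured TCP pose, the force, the opening and the grip force at its end, in the units of the state.
- state(): the state, without advancing time (a new reading comes with each control period).
- get_image(name): name is "scene" or "side" or "wrist"; returns a dict with "img" (420x560x3 uint8, red, green, blue), "fx", "fy", "cx", "cy" (pixels), "R" (3x3) and "t" (3): a world point X has camera coordinates R X + t. Camera axes: x right, y down, z forward; pixel columns grow to the right and rows downward; lengths in m; the calibration is good to about 2 mm. A picture is of the moment at which its call begins. There is no depth.
- close_job(): hands the job in; it is judged then, once.
The state is a dict: "time_s": time; "q": joint angles; "joint_vel": joint speeds; "joint_efforts": joint torques, N m; "eef_pos": TCP position; "ee_rot": TCP orientation; "ft_force": force on the tool from outside, world axes, zero at the start; "torque": the same for the moment, N m; "finger_gap": finger opening in m; "gripper_force": force on a finger pad.
Only numpy, scipy, OpenCV 4.12 (cv2) and the standard library are available. Lean on these libraries where they do the work, as an engineer would, in place of code of your own. Each camera call takes 0.05 s, during which the arm holds its last target. There are 200 camera calls.

## Working session

There is one attempt and no reset: what is moved stays moved. The work goes in short steps, Python scripts to look and compute and a tool call to move; the robot and the scene stay as the last step left them, time stands still between calls to the robot, and variables do not carry over. Pictures are saved under pics/ and viewed, at most 10 in all, crops included, and the job is handed in when it is done.

Besides the shell and the picture viewer there is one more tool, called after ">>>" by a JSON object that holds its "api" and its "payload", one argument or row to a line. servo_tool: Moves the arm, as the interface text tells. Its arguments: {"type":"object","properties":{"deltas":{"type":"array"}},"required":["deltas"]}

```bash
mkdir -p pics; cat > h.py <<'E'
from bench import *
import numpy as np, cv2
def shot(n,f):
    d=get_image(n); cv2.imwrite('pics/'+f,d['img'][:,:,::-1]); return d
def ray(d,u,v,z):
    R=np.array(d['R']);t=np.array(d['t']);c=-R.T@t
    r=R.T@np.array([(u-d['cx'])/d['fx'],(v-d['cy'])/d['fy'],1]); return c+r*(z-c[2])/r[2]
def proj(d,X):
    p=np.array(d['R'])@np.array(X)+np.array(d['t']); return d['fx']*p[0]/p[2]+d['cx'],d['fy']*p[1]/p[2]+d['cy']
E
python3 - <<'E'
from h import *
import pickle
o={n:shot(n,n+'0.png') for n in('scene','side')}
pickle.dump(o,open('o.pkl','wb'))
for n,d in o.items(): print(n,-np.array(d['R']).T@np.array(d['t']))
s=state();print(s['time_s'],s['eef_pos'],s['ee_rot'])
E
```

```text
scene [ 1.15968297 -0.79318772  1.01705657]
side [ 0.17633433 -0.77720572  0.62918872]
0.1 [5.99396190e-01 5.20590593e-05 2.30552099e-01] [-6.37719197e-04  7.07114154e-01  7.07098938e-01 -5.08151096e-04]
```

View pics/scene0.png

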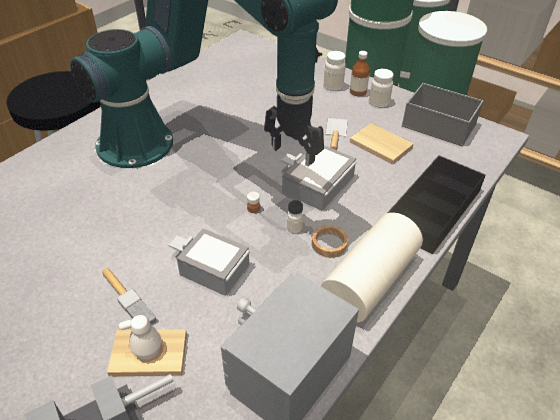

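View pics/side0.png

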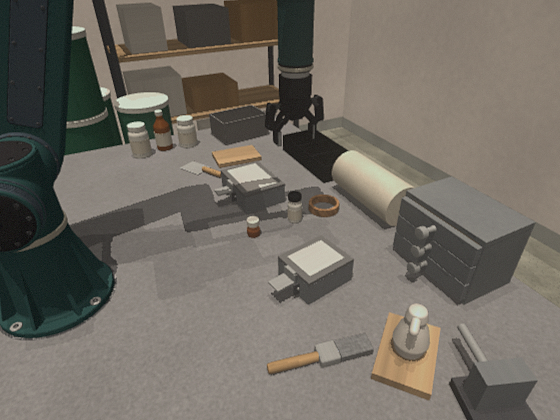

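The scene view shows one case at about (320,175), partly behind the gripper, and another at (213,260). In the side view they are at (252,185) and (313,270). I'll enlarge both.

```bash
python3 - <<'E'
from h import *
import pickle
o=pickle.load(open('o.pkl','rb'))
a=o['scene']['img'][130:225,260:375]; b=o['side']['img'][150:220,200:300]
c=o['scene']['img'][220:300,160:260]; d=o['side']['img'][230:310,260:360]
f=lambda x:cv2.resize(x,(400,300),interpolation=cv2.INTER_CUBIC)
a=o['scene']['img'][135:225,260:380];b=o['side']['img'][145:220,200:300];c=o['scene']['img'][222:297,160:260];d=o['side']['img'][232:307,262:362]
cv2.imwrite('pics/z.png',np.vstack([np.hstack([f(a),f(b)]),np.hstack([f(c),f(d)])])[:,:,::-1])
E
```

```text
(no output)
```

View pics/z.png

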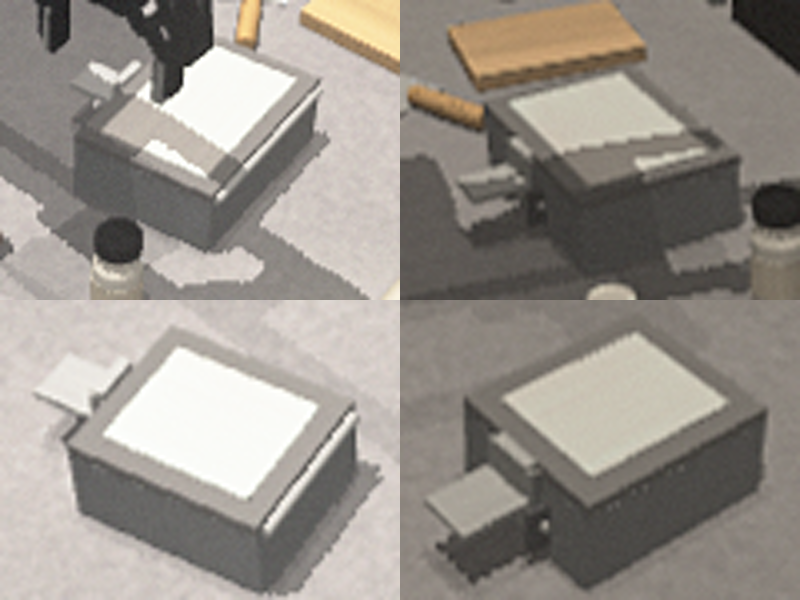

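The grey lids with white windows are clear. The top pair is the far case, with its tab at crop a (100,80) and b (490,185). The bottom pair is the near case. I'll cast the lid corners onto z = 0.063.

```bash
python3 - <<'E'
from h import *
import pickle
o=pickle.load(open('o.pkl','rb'))
def P(n,off,s,pts,z):
    r=np.array([ray(o[n],off[0]+u/s,off[1]+v/s,z)[:2] for u,v in pts]); print(n,r.round(3).tolist(),'sides',np.linalg.norm(np.diff(r,axis=0),axis=1).round(3))
P('scene',(260,135),10/3,[(75,132),(212,195),(322,82)],.063)
P('side',(200,145),4,[(88,100),(172,192),(340,157),(222,70)],.063)
P('scene',(160,222),4,[(68,147),(262,228),(355,107),(175,30)],.063)
P('side',(262,232),4,[(65,100),(190,203),(367,108),(237,5)],.063)
P('scene',(260,135),10/3,[(100,75)],.045)
P('side',(200,145),4,[(92,185)],.045)
E
```

```text
scene [[0.496, 0.102], [0.627, 0.107], [0.622, 0.281]] sides [0.131 0.174]
side [[0.489, 0.279], [0.494, 0.117], [0.623, 0.104], [0.603, 0.277]] sides [0.163 0.129 0.174]
scene [[0.484, -0.287], [0.612, -0.263], [0.595, -0.161], [0.468, -0.18]] sides [0.131 0.103 0.129]
side [[0.46, -0.18], [0.481, -0.283], [0.605, -0.265], [0.591, -0.15]] sides [0.105 0.126 0.116]
scene [[0.455, 0.192]] sides []
side [[0.456, 0.182]] sides []
```

The far case is the wide one (130 x 175 mm). Its centre is near (0.559, 0.191) with about 1.6° of yaw, so the press point is near (0.455, 0.189). I'll go above it and turn the shut fingers by 90°.

>>> {"api": "servo_tool", "payload": {
  "deltas": [
    [[0,0,0,1.6,-1.2,0.2,-1],[0,0,0,1.6,-1.2,0.2,-1],[0,0,0,1.6,-1.2,0.2,-1],[0,0,0,1.6,-1.2,0.2,-1],[0,0,0,1.6,-1.2,0.2,-1],[0,0,0,1.6,-1.2,0.2,-1],[0,0,0,1.6,-1.2,0.2,-1],[0,0,0,1.6,-1.2,0.2,-1],[0,0,0,1.6,-1.2,0.2,-1],[0,0,0,1.6,-1.2,0.2,-1],[0,0,0,1.6,-1.2,0.2,-1],[0,0,0,1.3,-1.5,0.2,-1]]
  ]
}}

```text
time_s: 1.1
eef_pos: [0.4526, 0.1899, 0.207]
ee_rot: [-0.0, 0.707, 0.707, 0.0]
ft_force: [-0.4, 0.2, 0.4]
finger_gap: -0.0002
gripper_force: 0.0
```

>>> {"api": "servo_tool", "payload": {
  "deltas": [
    [[0,0,7.1,0,0,0,-1],[0,0,7.1,0,0,0,-1],[0,0,7.1,0,0,0,-1],[0,0,7.1,0,0,0,-1],[0,0,7.1,0,0,0,-1],[0,0,7.1,0,0,0,-1],[0,0,7.1,0,0,0,-1],[0,0,7.1,0,0,0,-1],[0,0,7.1,0,0,0,-1],[0,0,7.1,0,0,0,-1],[0,0,7.1,0,0,0,-1],[0,0,7.1,0,0,0,-1]]
  ]
}}

```text
time_s: 2.1
eef_pos: [0.4526, 0.1889, 0.207]
ee_rot: [0.0, 0.999, 0.039, -0.0]
ft_force: [-0.5, 0.4, -0.5]
finger_gap: -0.0002
gripper_force: 0.0
```

>>> {"api": "servo_tool", "payload": {
  "deltas": [
    [[0,0,3.2,0,0,0,-1],[0,5,0,0,0,0,-1],[0,5,0,0,0,0,-1],[0,5,0,0,0,0,-1],[0,5,0,0,0,0,-1],[0,0,0,0,0,0,-1],[0,0,0,0,0,0,-1]]
  ]
}}

```text
time_s: 2.68
eef_pos: [0.4511, 0.1888, 0.2066]
ee_rot: [-0.002, 0.985, 0.014, 0.172]
ft_force: [0.9, 0.5, 0.2]
finger_gap: -0.0002
gripper_force: 0.0
```

```bash
python3 - <<'E'
from h import *
import pickle
o={n:shot(n,n+'1.png') for n in('wrist','scene')}
pickle.dump(o,open('o1.pkl','wb'))
s=state();print(s['time_s'],s['eef_pos'],s['ee_rot'],s['q'],s['finger_gap'],s['ft_force'])
E
```

```text
2.7833 [0.45422975 0.18940116 0.20795067] [-0.00261959  0.98475078  0.01374015  0.17340772] [ 0.33224581  0.08732849  2.0167305  -0.15715518  0.70975988  1.97752903] -7.193133240684523e-05 [ 0.8170082  -0.10954349 -0.03560524]
```

View pics/wrist1.png

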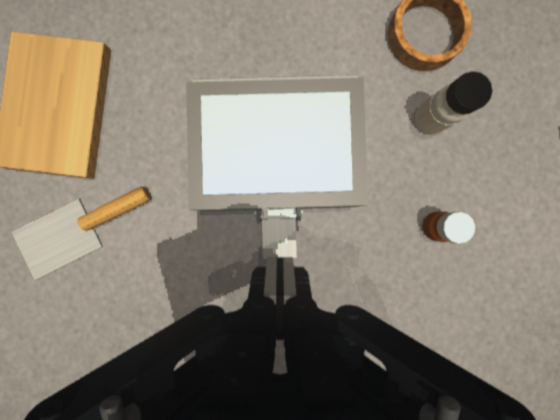

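The wrist view shows the lid with corners (187,78), (364,77), (368,206) and (188,210). The tab plate spans columns 262–298, with the fingertips over its free end.

```bash
python3 - <<'E'
from h import *
import pickle
d=pickle.load(open('o1.pkl','rb'))['wrist']
r=np.array([ray(d,*p,.063)[:2] for p in [(187,78),(364,77),(368,206),(188,210)]]);print(r.round(4).tolist(),r.mean(0))
for p in [(262,235),(298,235),(280,218)]: print(ray(d,*p,.047).round(4))
ya=np.arctan2(*(r[0]-r[3]+r[1]-r[2])[::-1]);c=r.mean(0);print(ya,c-.104*np.array([np.cos(ya),np.sin(ya)]),c+.065*np.array([np.cos(ya),np.sin(ya)]))
E
```

```text
[[0.6183, 0.2893], [0.6246, 0.1092], [0.4933, 0.1021], [0.4841, 0.2837]] [0.55508949 0.19606788]
[0.46   0.2091 0.047 ]
[0.4611 0.171  0.047 ]
[0.4786 0.1906 0.047 ]
0.04795179255760275 [0.45120904 0.1910828 ] [0.62001478 0.19918355]
```

>>> {"api": "servo_tool", "payload": {
  "deltas": [
    [[0,0,0,-0.79,0,2.37,-1],[0,0,0,-0.79,0,2.37,-1],[0,0,0,-0.79,0,2.37,-1],[0,0,0,-0.79,0,2.37,-1],[0,0,0,-0.79,0,2.37,-1],[0,0,0,-0.79,0,2.37,-1],[0,0,0,0,0,0,-1],[0,0,0,0,0,0,-1],[0,0,0,0,0,0,-1]]
  ]
}}

```text
time_s: 3.53
eef_pos: [0.4588, 0.1892, 0.0581]
ee_rot: [-0.002, 0.985, 0.013, 0.174]
ft_force: [0.8, 0.1, 0.4]
finger_gap: -0.0001
gripper_force: 0.0
```

>>> {"api": "servo_tool", "payload": {
  "deltas": [
    [[0,0,0,-0.09,0,0.24,-1],[0,0,0,-0.09,0,0.24,-1],[0,0,0,-0.09,0,0.24,-1],[0,0,0,-0.09,0,0.24,-1],[0,0,0,0,0,0,-1],[0,0,0,0,0,0,-1]]
  ]
}}

```text
time_s: 4.03
eef_pos: [0.4573, 0.1893, 0.0475]
ee_rot: [-0.003, 0.985, 0.014, 0.174]
ft_force: [1.3, -0.5, 1.3]
finger_gap: 0.0
gripper_force: 0.5
```

Now it is just touching, so I'll press about 7 mm further.

>>> {"api": "servo_tool", "payload": {
  "deltas": [
    [[0,0,0,-0.07,0,0.19,-1],[0,0,0,-0.07,0,0.19,-1],[0,0,0,-0.07,0,0.19,-1],[0,0,0,-0.07,0,0.19,-1],[0,0,0,0,0,0,-1],[0,0,0,0,0,0,-1],[0,0,0,0,0,0,-1]]
  ]
}}

```text
time_s: 4.62
eef_pos: [0.4551, 0.1887, 0.0384]
ee_rot: [-0.002, 0.985, 0.014, 0.172]
ft_force: [-6.0, 1.6, 5.5]
finger_gap: -0.0
gripper_force: 3.4
```

```bash
python3 - <<'E'
from h import *
shot('side','side2.png')
E
```

```text
(no output)
```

View pics/side2.png

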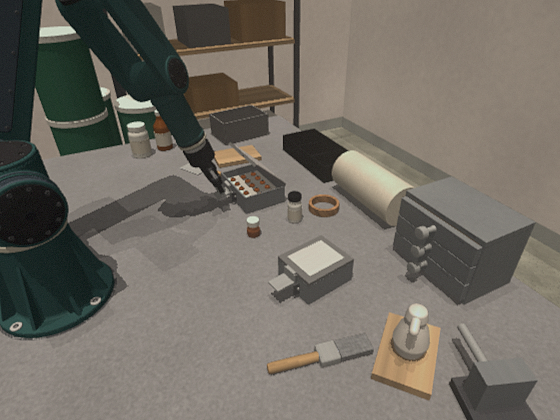

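The side view shows the lid sprung up, with the eyes visible at (255,183), and the other items unmoved. I'll back off the tab and rise in front of the lid edge.

>>> {"api": "servo_tool", "payload": {
  "deltas": [
    [[0,0,0,0,0,-0.7,-1],[0,0,0,0,0,-1.3,-1],[0,0,0,0.6,0,-1.6,-1],[0,0,0,0.6,0,-1.6,-1],[0,0,0,0.6,0,-1.6,-1],[0,0,0,0.6,0,-1.6,-1],[0,0,0,0,0,0,-1],[0,0,0,0,0,0,-1],[0,0,0,0,0,0,-1]]
  ]
}}

```text
time_s: 5.42
eef_pos: [0.4504, 0.1887, 0.1256]
ee_rot: [-0.002, 0.985, 0.014, 0.173]
ft_force: [-0.1, -0.1, 0.2]
finger_gap: -0.0001
gripper_force: 0.0
```

```bash
python3 - <<'E'
from h import *
d=shot('side','x.png');e=shot('scene','y.png')
f=lambda i:cv2.resize(i,(400,400),interpolation=cv2.INTER_CUBIC)
cv2.imwrite('pics/z3.png',np.hstack([f(d['img'][90:230,170:310]),f(e['img'][70:210,250:390])])[:,:,::-1])
for t in(0.6,.75,.9):
  X=[.62-.136*np.cos(t),.193,.055+.136*np.sin(t)];print(t,X,proj(d,X),proj(e,X))
E
```

```text
0.6 [np.float64(0.5077543563722837), 0.193, np.float64(0.1317913763817248)] (np.float64(235.6974678858701), np.float64(159.69985856178565)) (np.float64(306.36009379682156), np.float64(139.77649707591038))
0.75 [np.float64(0.5204903138331604), 0.193, np.float64(0.14770287136317345)] (np.float64(239.35711369956385), np.float64(153.80883454228024)) (np.float64(310.487388657683), np.float64(136.75812718346376))
0.9 [np.float64(0.5354610443151896), 0.193, np.float64(0.16153245970933774)] (np.float64(243.8120431599669), np.float64(148.38178351567473)) (np.float64(315.36250208754825), np.float64(134.61561166676177))
```

View pics/z3.png

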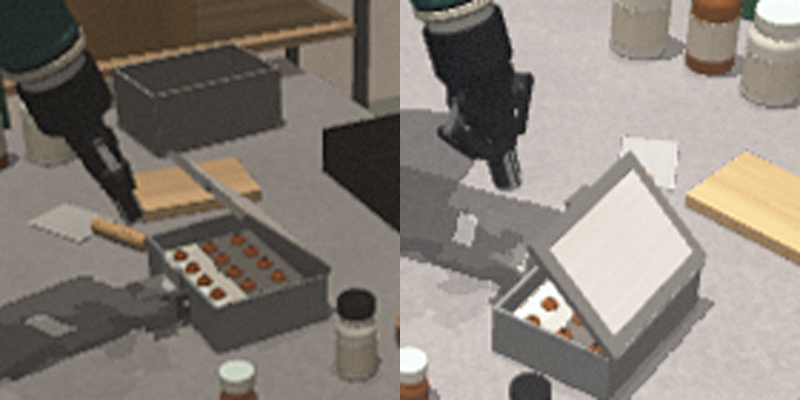

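The lid stands at about 0.75 rad with its edge near (0.52, 0.19, 0.148), and the fingertip is in front of it. I'll push it along the arc.

>>> {"api": "servo_tool", "payload": {
  "deltas": [
    [[0,0,0,1.03,0,0.38,-1],[0,0,0,1.03,0,0.38,-1],[0,0,0,1.03,0,0.38,-1],[0,0,0,1.03,0,0.38,-1],[0,0,0,1.03,0,0.38,-1],[0,0,0,1.03,0,0.38,-1],[0,0,0,0,0,0,-1],[0,0,0,0,0,0,-1]]
  ]
}}

```text
time_s: 6.18
eef_pos: [0.5172, 0.1906, 0.1257]
ee_rot: [-0.002, 0.985, 0.013, 0.173]
ft_force: [-1.0, -0.1, 0.1]
finger_gap: -0.0002
gripper_force: 0.2
```

>>> {"api": "servo_tool", "payload": {
  "deltas": [
    [[0,0,0,0.59,0,-0.16,-1],[0,0,0,0.59,0,-0.16,-1],[0,0,0,0.59,0,-0.16,-1],[0,0,0,0.59,0,-0.16,-1],[0,0,0,0.59,0,-0.16,-1],[0,0,0,0.59,0,-0.16,-1],[0,0,0,0.59,0,-0.16,-1],[0,0,0,0.59,0,-0.16,-1],[0,0,0,0.59,0,-0.16,-1],[0,0,0,0.59,0,-0.16,-1],[0,0,0,0,0,0,-1],[0,0,0,0,0,0,-1]]
  ]
}}

```text
time_s: 7.18
eef_pos: [0.5671, 0.1922, 0.1615]
ee_rot: [-0.003, 0.985, 0.014, 0.174]
ft_force: [-0.4, 0.4, 0.3]
finger_gap: -0.0001
gripper_force: 0.1
```

```bash
python3 - <<'E'
from h import *
d=shot('side','x.png');e=shot('scene','y.png')
f=lambda i:cv2.resize(i,(400,400),interpolation=cv2.INTER_CUBIC)
cv2.imwrite('pics/z4.png',np.hstack([f(d['img'][90:230,170:310]),f(e['img'][70:210,250:390])])[:,:,::-1])
E
```

```text
(no output)
```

View pics/z4.png

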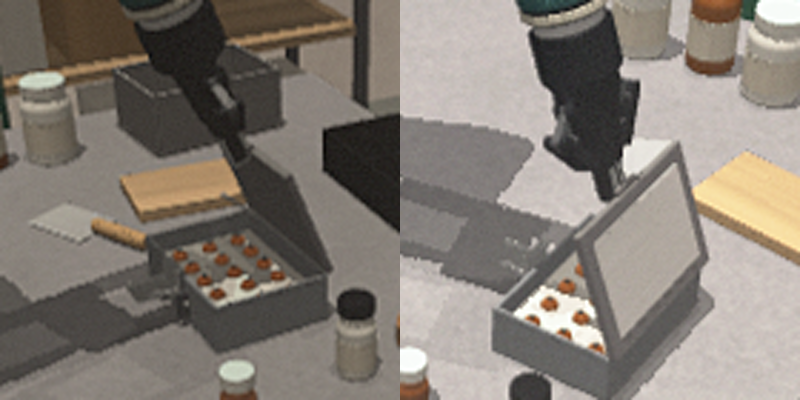

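The lid is at about 1.2 rad, resting on the fingertip. I'll carry on past upright.

>>> {"api": "servo_tool", "payload": {
  "deltas": [
    [[0,0,0,0.49,0,0.1,-1],[0,0,0,0.49,0,0.1,-1],[0,0,0,0.49,0,0.1,-1],[0,0,0,0.49,0,0.1,-1],[0,0,0,0.49,0,0.1,-1],[0,0,0,0.49,0,0.1,-1],[0,0,0,0.49,0,0.1,-1],[0,0,0,0.49,0,0.1,-1],[0,0,0,0.49,0,0.1,-1],[0,0,0,0.49,0,0.1,-1],[0,0,0,0,0,0,-1]]
  ]
}}

```text
time_s: 8.2
eef_pos: [0.6175, 0.1937, 0.169]
ee_rot: [-0.003, 0.985, 0.014, 0.174]
ft_force: [-0.4, -0.5, -0.4]
finger_gap: -0.0
gripper_force: 0.0
```

>>> {"api": "servo_tool", "payload": {
  "deltas": [
    [[0,0,0,0.39,0,0.18,-1],[0,0,0,0.39,0,0.18,-1],[0,0,0,0.39,0,0.18,-1],[0,0,0,0.39,0,0.18,-1],[0,0,0,0.39,0,0.18,-1],[0,0,0,0.39,0,0.18,-1],[0,0,0,0.39,0,0.18,-1],[0,0,0,0.3,0,0.1,-1],[0,0,0,0,0,0,-1],[0,0,0,0,0,0,-1],[0,0,0,0,0,0,-1]]
  ]
}}

```text
time_s: 9.12
eef_pos: [0.6488, 0.1944, 0.166]
ee_rot: [-0.002, 0.985, 0.014, 0.173]
ft_force: [-0.5, 0.7, -0.2]
finger_gap: 0.0001
gripper_force: 0.0
```

```bash
python3 - <<'E'
from h import *
d=shot('side','x.png');e=shot('scene','y.png')
f=lambda i:cv2.resize(i,(400,400),interpolation=cv2.INTER_CUBIC)
cv2.imwrite('pics/z5.png',np.hstack([f(d['img'][90:230,170:310]),f(e['img'][70:210,250:390])])[:,:,::-1])
E
```

```text
(no output)
```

View pics/z5.png

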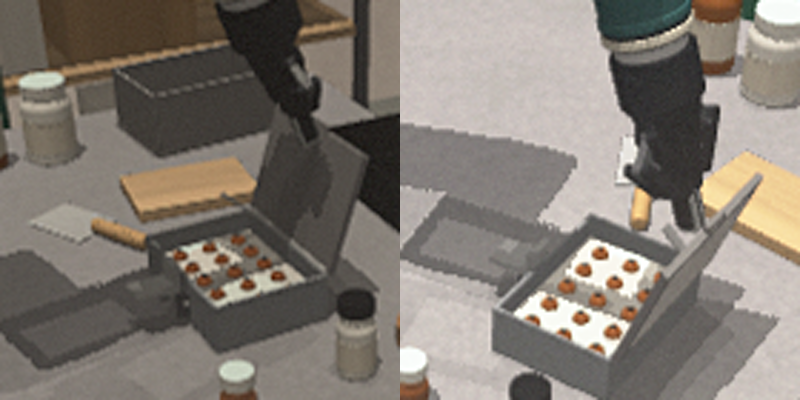

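The lid is well past upright. I'll nudge it gently to confirm the stop.

>>> {"api": "servo_tool", "payload": {
  "deltas": [
    [[0,0,0,0.19,0,0.07,-1],[0,0,0,0.19,0,0.07,-1],[0,0,0,0,0,0,-1],[0,0,0,0,0,0,-1]]
  ]
}}

```text
time_s: 9.55
eef_pos: [0.6511, 0.1945, 0.1657]
ee_rot: [-0.002, 0.985, 0.014, 0.172]
ft_force: [-7.6, 0.2, 6.0]
finger_gap: 0.0
gripper_force: 4.7
```

The force rose to about 7.6 N, so the lid is at its stop. I'll retreat towards -x and up.

>>> {"api": "servo_tool", "payload": {
  "deltas": [
    [[0,0,0,-0.5,0,-0.2,-1],[0,0,0,-1,0,-1,-1],[0,0,0,-1,0,-2,-1],[0,0,0,-1,0,-2,-1],[0,0,0,-1,0,-2,-1],[0,0,0,-1,0,-2,-1],[0,0,0,-1,0,-2,-1],[0,0,0,0,0,0,-1],[0,0,0,0,0,0,-1],[0,0,0,0,0,0,-1],[0,0,0,0,0,0,-1],[0,0,0,0,0,0,-1]]
  ]
}}

```text
time_s: 10.55
eef_pos: [0.554, 0.1916, 0.2481]
ee_rot: [-0.002, 0.985, 0.014, 0.173]
ft_force: [-0.5, 0.5, 0.3]
finger_gap: 0.0
gripper_force: 0.0
```

```bash
python3 - <<'E'
from h import *
d=shot('side','side6.png');e=shot('scene','y.png')
f=lambda i:cv2.resize(i,(400,300))
cv2.imwrite('pics/z6.png',np.hstack([f(d['img']),f(e['img'])])[:,:,::-1])
E
```

```text
(no output)
```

View pics/z6.png

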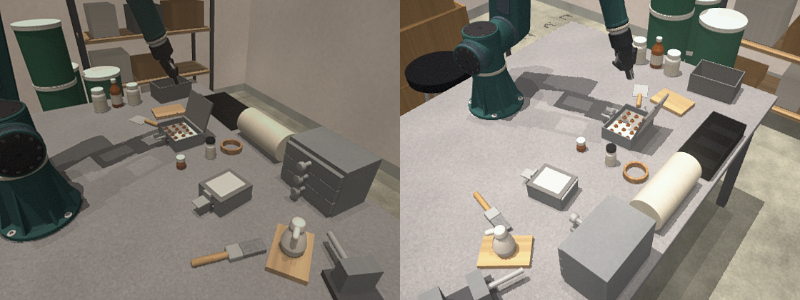

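The lid stays fully open, the narrow case is shut, nothing else has moved and the arm is clear.

```bash
python3 -c "
from bench import *
print(close_job())"
```

```text
the job is handed in; nothing more can be done
None
```

The wide case's lid was released and pushed over to its open stop; the narrow case is still shut, the eyes and loose items were left alone, and the job was handed in at about 11 s of the allowed 48.

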